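Dock the bend-test board in its rail notches and swing the keeper over it

TASK

Push the loose board that carries the two-roller bend support along its rails, with a fingertip against its rear edge, until you feel it drop into the locating notches and it lies flat on the rails; then, with the fingertip on its upright tab, push the keeper all the way round over the board so that it cannot lift out, and move clear. Only push, and gently, never forcing a part against its stop: do not pinch, lift or carry anything, keep the fingers off the roller support, and leave the other things on the bench where they lie.

Things in the scene. Friction and masses are not known exactly. Their poses are not given: they have to be found in the camera images.
- bed: setting bed fixed to the bench: grey-painted base 280x166x8 mm with two steel rails. Origin at the centre of its underside, on the bench top; x runs along the rails, the way the board must slide (roughly to the robot's right), y across them (away from the robot), z up. An end stop (top 34 mm up) at x = +132 mm lies 12 mm past the docked board: a board pushed there has overrun the notches
- rails (a point): on the bed, midway between the rails at their open -x end (x = -134 mm), level with their tops, 24 mm above the bench. Rails: |y| 36 to 76.5 mm; side guides outside them up to |y| 82.5 mm, 33 mm high, leave the board 1.5 mm play each side. Between the rails an open channel 72 mm wide, floor 8 mm above the bench: a fingertip can reach down behind the board
- dock (a point): on the bed, 24 mm above the bench, at bed x = +55 mm, y = 0: where the board's origin lies once it has dropped in. Axes as the bed's. Each rail has two notches, 18 mm long and 7.5 mm deep: in its inner track 45 mm ahead of this point, in its outer track 45 mm behind it
- board: loose dark steel plate, 130 mm along the rails, 150 across, 10 thick, with the bend support bolted on; about 0.9 kg, 4 to 8 N to slide. Origin at the centre of its underside; axes as the bed's (push to +x). Underside 30 mm above the bench while sliding; dropped in, 24 mm and flat on the rails; it then will not go further. Starts 70 to 120 mm short of the dock point
- board_foot (a point): on the board's underside between its front feet (x = +45 mm). Four feet, 14 mm long, 10 wide, 6 high: the front pair (y = +-45 mm) runs on the inner tracks, the rear pair (x = -45, y = +-62 mm) on the outer tracks, so they meet their notches only together, with 2 mm play fore and aft
- board_rear (a point): middle of the board's rear edge face (board x = -65 mm, mid-thickness), where to push; the face is 10 mm high and looks to the board's -x. Push low, on this edge, so as not to tip the board
- rollers: bend support bolted on the board: 50 mm along the rails, 140 across, 43 high (top 53 mm above the board's underside), two upright blocks with ground rollers. Origin at the centre of its underside, 15 mm ahead of the board's centre; its rear side is 55 mm ahead of the board's rear edge. Fingers must not touch it
- keeper (a joint): keeper angle, rad: a flat steel arm on a post beside the rails, on the robot's side (bed -y). 0: points to the bed's -x, clear of the board; grows as it swings in, clockwise from above; 1.57, its end stop: points to +y, its outer 38 mm over the board. Starts between -0.5 and 0. Light friction: stays where left, about 1 N at the tab moves it
- keeper_pivot (a point): on the keeper's axis, 36 mm above the bench, at bed x = +15 mm, y = -98 mm. The arm, 16 mm wide, 61 mm from axis to tip, reaches from 36 to 42 mm above the bench, so it passes over the board (top 34 mm) only when that has dropped in; otherwise it strikes the board's edge
- keeper_tab (a point): middle of the keeper's upright tab, 54 mm above the bench, 43 mm from the keeper's axis: a blade 20 mm long along the arm, 4 mm thick, from the arm's top (42 mm) to 66 mm above the bench. Push its broad face, square to the arm, from the side that trails as the keeper closes (away from the rails when the keeper stands at 0)
- weight: brass-coloured 200 g check weight, 28 mm across, 46 high with its knob, standing beyond the bed (on its +y side); origin at the centre of its underside. Bystander
- jaw: grey serrated steel jaw insert, 25x50x13 mm, lying beside the bed on its -y side, near the bed's +x end; origin at the centre of its underside. Bystander
- hexkey: black L-shaped hex key, 45x125x10 mm, lying beyond the bed (on its +y side); origin under the centre of its outline. Bystander
- screwdriver: orange-handled screwdriver, 27x202x26 mm, lying to the right, in front of the white testing machine; origin under its centre. Bystander
- micrometer: micrometer, 48x148x17 mm, lying to the left of the bed; origin under its centre. Bystander
- spanner: small open-ended spanner, 24x159x6 mm, lying to the left of the bed; origin under its centre. Bystander

How it is judged:
By the outcome, as a careful person would: the job done as asked, in the order asked, and still so for the second after the job is handed in, with the robot touching nothing.
It also fails if it takes over 51 s, if anything falls off the work surface, if the arm or the gripper's body presses on something with over 40 N, if the wrist force passes 120 N, or if a joint passes its speed limit or range.

ROBOT

A 6-joint arm with a two-finger parallel gripper is mounted at the origin on a cart in front of the work surface, level with it; the furniture and walls round the work are solid. World frame = base frame: x ahead of the robot, y to its left, z up, the work surface at z = 0. Lengths are in m, angles in rad, forces in N, time in s.
With the tool pointing down it reaches from about 0.325 to 1 m from the base axis. Payload 5.1 kg.
Tool frame: the origin (TCP) lies between the finger pads; the fingertips stand 19 mm ahead of it and the grasp point (between the pads) is the TCP; y points along the fingers, x is the direction in which the jaws open and shut, and the axes are right-handed (so a half turn about y gives the same grasp; the last joint's range is limited). The gripper opens to 85 mm and grips with 20 to 120 N. Pads are 22 mm wide; open, the fingers measure 114 mm over their backs; the gripper's body (76 mm by 85 mm) begins 54 mm behind the grasp point. The pads swing forward as they close: fully open they stand 13 mm farther back than shut.
Start: joints at [-1.322, 0.124, 1.65, -0, 1.367, -0.083], TCP at [0.212, -0.615, 0.25] pointing down, gripper open.
Joint ranges: [-2.61, 2.61], [-1.02, 2.33], [0.03, 2.71], [-1.35, 4.49], [0.32, 2.68], [-2.91, 2.91]. Speed limits (rad/s): [2.57, 2.57, 3.14, 3.14, 3.14, 3.14].

INTERFACE

Orientations are given as [roll, pitch, yaw] about the fixed x, y, z axes, in that order (R = Rz(yaw) Ry(pitch) Rx(roll)).
In Python, from station import arm, imaging, spotter gives the robot as it stands.
- The arm moves only by the tool step_arm, never from a script. Its argument "motion" is a list of rows, each an object of numbers: "wx", "wy", "wz": the turn, a rotation vector about the tool's x, y, z in rad; "x", "y", "z": the shift along the tool's x, y, z in m; "fingers": the closure, from 0 (fully open) to 1 (shut). A call has 1 to 5 rows; each row is the pose to reach, as a shift and turn from the pose commanded when the call began, along the tool's axes at that moment; what a row does not reach only later rows make up. A row lasts 1/10 s, in which the tool goes at most 50 mm and 8.59 degrees, less where a joint would pass 70% of its speed; a pose out of reach is approached as far as the arm can. A call with a gripper value outside its range is refused whole. The fingers move at their own pace and stop on an object; the grip force is fixed at half the most. Time passes only in rows, so rows that repeat a pose let the fingers close. It gives the time, the measured TCP pose, the force and the opening at its end, in the units of the state.
- arm.state(): the state, without advancing time (a new reading comes with each control period).
- imaging.read_camera(name): name is "side" or "top" or "wrist"; returns a dict with "image" (480x640x3 uint8, red, green, blue), "K" (3x3 intrinsics, pixels), "cam_to_world" (4x4, takes a point from camera to world coordinates). Camera axes: x right, y up, looking along -z (the intrinsics and any distortion apply to the point x, -y, -z); pixel columns grow to the right and rows downward; lengths in m; the calibration is good to about 2 mm. A picture is of the moment at which its call begins. There is no depth.
- arm.sign_off(): hands the job in, once; it reports no verdict.
Trained networks look in a picture, given as the dict that the camera call returned (one of the last four; its "shot" number tells which), for a name from the list of things; names that differ only in an ending like _2 or _b are one class to them, and where a whole thing is asked for, a point or a joint stands for the part that bears it (a point fixed in the world has none). Each returns a list of dicts, best first, with "confidence" (0 to 1); they miss things now and then, are a little off and sometimes report something else, mostly with a low value. They report only what shows in the picture. A call takes as long as a camera call.
- spotter.recognise(picture, query): "at" ([row, column] in pixels, amid what is visible of it).
- spotter.place_of(picture, query): "at" ([row, column] in pixels: a listed point, or the origin of a listed thing).
The state is a dict: "time": time; "joint_positions": joint angles; "joint_vel": joint speeds; "joint_torque": joint torques, N m; "tool_pos": TCP position; "orientation": TCP orientation; "contact_force": force on the tool from outside, world axes, zero at the start; "torque": the same for the moment, N m; "opening": finger opening in m.
Only numpy, scipy, OpenCV 4.12 (cv2) and the standard library are available. Lean on these libraries where they do the work, as an engineer would, in place of code of your own. Each camera call takes 0.05 s, during which the arm holds its last target. There are 200 camera calls.

## Working session

There is one attempt and no reset: what is moved stays moved. The work goes in short steps, Python scripts to look and compute and a tool call to move; the robot and the scene stay as the last step left them, time stands still between calls to the robot, and variables do not carry over. Pictures are saved under pics/ and viewed, about 8 in all and at most 12, crops included, and the job is handed in when it is done.

Besides the shell and the picture viewer there is one more tool, called by a JSON object that holds its "method" and its "body". step_arm: Moves the arm, as the interface text tells. Its arguments: {"type":"object","properties":{"motion":{"type":"array"}},"required":["motion"]}

```bash
ls; mkdir -p pics; cat > h.py <<'E'
import numpy as np, cv2
from station import arm, imaging, spotter
def ray(p,at):
    K=np.array(p["K"]);T=np.array(p["cam_to_world"])
    d=np.array([(at[1]-K[0,2])/K[0,0],-(at[0]-K[1,2])/K[1,1],-1.])
    return T[:3,3],T[:3,:3]@d
def onz(p,at,z):
    o,d=ray(p,at);return o+d*(z-o[2])/d[2]
def pix(p,X):
    T=np.array(p["cam_to_world"]);K=np.array(p["K"]);c=T[:3,:3].T@(np.array(X)-T[:3,3])
    return [K[1,1]*c[1]/c[2]+K[1,2], -K[0,0]*c[0]/c[2]+K[0,2]] # row,col
def save(p,n): cv2.imwrite("pics/"+n,np.array(p["image"])[:,:,::-1])
E
python3 - <<'E'
from h import *
s=arm.state();print(s)
Z=dict(bed=0,rails=.024,dock=.024,board=.030,board_foot=.03,board_rear=.035,rollers=.04,keeper=.04,keeper_pivot=.036,keeper_tab=.054,jaw=0,weight=0)
for c in("top","side"):
    p=imaging.read_camera(c);save(p,c+"0.png");print(c,[k for k in p],np.round(p["cam_to_world"],3).tolist(),np.round(p["K"],1).tolist())
    for n,z in Z.items():
        r=spotter.place_of(p,n)
        for q in r[:2]: print(n,np.round(q["at"],1),round(q["confidence"],2),np.round(onz(p,q["at"],z),4))
E
```

```text
pics
{'time': 0.0, 'joint_positions': array([-1.32156649e+00,  1.24492177e-01,  1.65165324e+00, -2.50621842e-05,
        1.36750567e+00, -8.26131544e-02]), 'joint_vel': array([-4.33919920e-04,  4.75376679e-04,  2.09340035e-03,  7.79897998e-04,
        2.34717881e-04, -4.97851445e-06]), 'joint_torque': array([-4.20340521e-04, -4.23606849e+01, -3.65454268e+01, -1.26743475e-04,
        6.87864376e-03, -3.02081837e-06]), 'tool_pos': array([ 0.21157954, -0.61400319,  0.24907362]), 'orientation': array([-1.57065092,  0.00205344, -1.2389481 ]), 'contact_force': array([-0.23182044,  0.48148904, -0.33227449]), 'torque': array([ 0.0159448 ,  0.00766754, -0.02970793]), 'opening': 0.08529898015950683}
top ['image', 'K', 'cam_to_world', 'shot'] [[0.004, 0.984, -0.178, 0.361], [-1.0, 0.005, 0.008, 0.098], [0.009, 0.178, 0.984, 1.221], [0.0, 0.0, 0.0, 1.0]] [[517.3, 0.0, 311.2], [0.0, 517.3, 244.3], [0.0, 0.0, 1.0]]
bed [197.8 331.5] 0.67 [0.6975 0.039  0.    ]
bed [246.3 309.1] 0.62 [0.5771 0.0931 0.    ]
rails [235.8 252.3] 0.64 [0.5973 0.2271 0.024 ]
dock [199.7 333.7] 0.71 [0.6862 0.0349 0.024 ]
dock [252.6 333.9] 0.64 [0.5582 0.035  0.024 ]
board [246.8 290.6] 0.68 [0.5704 0.1364 0.03  ]
board [238.2 259.2] 0.16 [0.5905 0.2102 0.03  ]
board_foot [247.7 307.6] 0.79 [0.5685 0.0967 0.03  ]
board_rear [235.9 261.2] 0.66 [0.595  0.2051 0.035 ]
board_rear [234.7 253.7] 0.63 [0.5978 0.2227 0.035 ]
rollers [244.3 297.7] 0.57 [0.5746 0.1197 0.04  ]
rollers [234.6 260.7] 0.19 [0.5971 0.2059 0.04  ]Traceback (most recent call last):
  File "<stdin>", line 7, in <module>
ValueError: it knows: bed, board, board_foot, board_rear, dock, hexkey, jaw, keeper_pivot, keeper_tab, micrometer, rails, rollers, screwdriver, spanner, weight
```

```bash
python3 - <<'E'
from h import *
Z=dict(bed=0,rails=.024,dock=.024,board=.030,board_foot=.03,board_rear=.035,keeper_pivot=.036,keeper_tab=.054,jaw=0,weight=0)
for c in("top","side"):
    p=imaging.read_camera(c);save(p,c+"0.png")
    if c=="side":print(np.round(p["cam_to_world"],3).tolist())
    for n,z in Z.items():
        if c=="top" and n in("bed","rails","dock","board","board_rear","board_foot"): continue
        for q in spotter.place_of(p,n)[:2]: print(c,n,np.round(q["at"],1),round(q["confidence"],2),np.round(onz(p,q["at"],z),4))
a=cv2.imread("pics/top0.png")[130:350,180:480];cv2.imwrite("pics/top0c.png",cv2.resize(a,None,fx=2.6,fy=2.6,interpolation=cv2.INTER_CUBIC))
E
```

```text
top keeper_pivot [291.3 302.3] 0.64 [0.4661 0.1083 0.036 ]
top keeper_tab [291.6 287.6] 0.8 [0.4637 0.1413 0.054 ]
top jaw [309.4 337.6] 0.49 [0.4272 0.0256 0.    ]
top jaw [306.2 157.5] 0.36 [0.4328 0.4474 0.    ]
top weight [185.7 277.1] 0.7 [0.7273 0.1721 0.    ]
[[-0.535, 0.72, -0.441, -0.011], [-0.845, -0.45, 0.29, 0.489], [0.01, 0.527, 0.85, 1.158], [0.0, 0.0, 0.0, 1.0]]
side bed [248.8 327.9] 0.58 [0.5718 0.1009 0.    ]
side rails [260.5 273.8] 0.62 [0.5973 0.2255 0.024 ]
side dock [236.1 357.4] 0.56 [0.5527 0.0347 0.024 ]
side board [249.  310.9] 0.73 [0.5762 0.143  0.03  ]
side board_foot [245.6 331.3] 0.82 [0.5597 0.1001 0.03  ]
side board_foot [310.4 180.1] 0.67 [0.5933 0.4503 0.03  ]
side board_rear [255.9 281.4] 0.69 [0.5927 0.2082 0.035 ]
side board_rear [309.5 178.9] 0.44 [0.5938 0.4517 0.035 ]
side keeper_pivot [274.2 356.2] 0.95 [0.468  0.0956 0.036 ]
side keeper_tab [279.7 337. ] 0.62 [0.4707 0.1434 0.054 ]
side jaw [279.3 393.4] 0.73 [0.4293 0.0208 0.    ]
side jaw [245.  317.3] 0.37 [0.5932 0.1159 0.    ]
side weight [215.8 263.7] 0.45 [0.7279 0.1799 0.    ]
```

View pics/top0c.png

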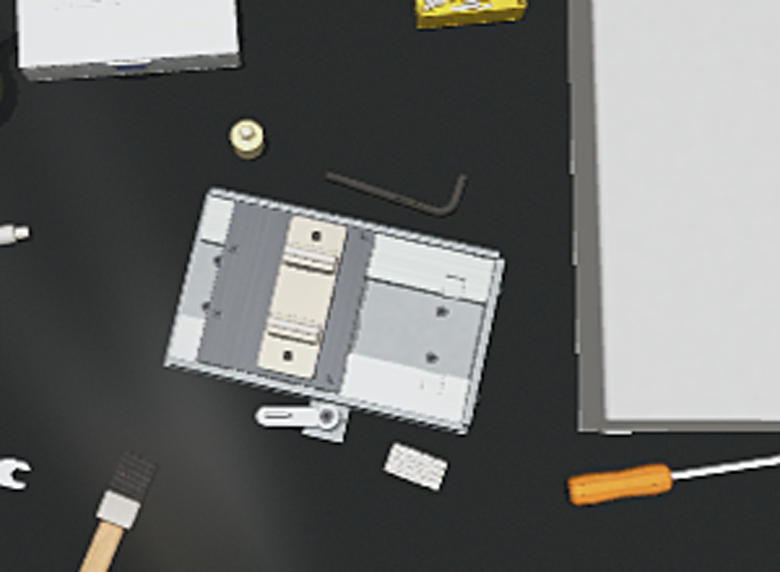

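View pics/side0.png

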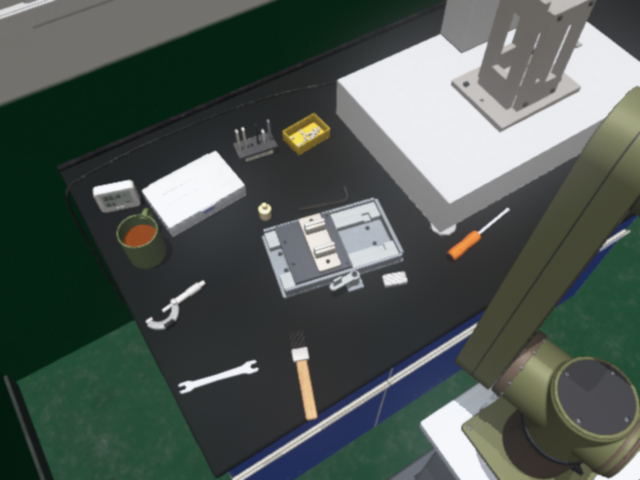

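The bed is turned about -13° from the robot's axes, with its +x running to the right and slightly toward the robot. In the crop, the board's rear edge runs from about (198,360) to (230,200). The keeper at (325,415) points left, clear of the board, and its tab is at (280,415). Next I fit all the poses together.

```bash
cat >> h.py <<'E'
from scipy.optimize import least_squares
def B2W(q,X):
    x,y,a=q[:3];c,s=np.cos(a),np.sin(a);return np.array([x+c*X[0]-s*X[1],y+s*X[0]+c*X[1],X[2]])
def model(q,zb=.03):
    s,k=q[3],q[4]
    return dict(bed=[0,0,0],rails=[-.134,0,.024],dock=[.055,0,.024],board=[s,0,zb],board_foot=[s+.045,0,zb],board_rear=[s-.065,0,zb+.005],
      rollers=[s+.015,0,zb+.01],keeper_pivot=[.015,-.098,.036],keeper_tab=[.015-.043*np.cos(k),-.098+.043*np.sin(k),.054])
def fit(obs,q0,zb=.03):
    f=lambda q:np.concatenate([(np.array(pix(p,B2W(q,model(q,zb)[n])))-at) for p,n,at in obs])
    r=least_squares(f,q0,loss="soft_l1",f_scale=1.5);return r.x,f(r.x).reshape(-1,2)
E
python3 - <<'E'
from h import *
q=np.array([.575,.097,-1.79,-.045,-.1]);obs=[]
P=[imaging.read_camera(c) for c in("top","side")]
for p in P:
    for n in model(q):
        e=[(np.hypot(*(np.array(r["at"])-pix(p,B2W(q,model(q)[n])))),r["at"]) for r in spotter.place_of(p,n)]
        if e and min(e)[0]<12: obs.append((p,n,np.array(min(e,key=lambda t:t[0])[1])))
q,r=fit(obs,q);print(np.round(q,4))
for o,e in zip(obs,r):print(o[0]["shot"],o[1],np.round(e,1))
for n in("board_rear","dock","keeper_pivot","keeper_tab"):print(n,np.round(B2W(q,model(q)[n]),4))
p=P[0];S=3.2;im=cv2.resize(np.array(p["image"])[190:310,235:395,::-1],None,fx=5,fy=5,interpolation=cv2.INTER_CUBIC)
def poly(L,col):
    a=np.array([pix(p,B2W(q,X)) for X in L]);a=((a[:,::-1]-[235,190]+.5)*5).astype(int);cv2.polylines(im,[a],True,col,1)
rc=lambda x0,x1,y0,y1,z:[[x0,y0,z],[x1,y0,z],[x1,y1,z],[x0,y1,z]]
poly(rc(-.14,.14,-.083,.083,.008),(0,255,255));poly(rc(-.134,.134,-.036,.036,.024),(0,255,0))
s=q[3];poly(rc(s-.065,s+.065,-.075,.075,.04),(0,0,255));poly(rc(s-.01,s+.04,-.07,.07,.083),(255,0,255));poly(rc(-.13,.13,-.0825,.0825,.033),(255,128,0))
m=model(q);poly([[.015,-.098,.066],m["keeper_tab"][:2]+[.066]],(0,0,255))
cv2.imwrite("pics/ov.png",im)
E
```

```text
[ 0.5653  0.0936 -1.8134 -0.0487 -0.3405]
4 rails [-0.8  0.7]
4 dock [-0.4 -0. ]
4 board [-3.3 -0.5]
4 board_foot [ 1.9 -0.4]
4 board_rear [-0.2  2.7]
4 keeper_pivot [-0.2  0.5]
4 keeper_tab [-0.7 -2.9]
5 bed [0.4 2.5]
5 rails [0.2 1.6]
5 dock [-1.3 -2.9]
5 board [ 3.3 -0.5]
5 board_foot [-0.9 -4.1]
5 board_rear [0.8 1.4]
5 rollers [2.5 1.9]
5 keeper_pivot [-1.2 -0.3]
5 keeper_tab [ 1.5 -0. ]
board_rear [0.5926 0.204  0.035 ]
dock [0.5521 0.0402 0.024 ]
keeper_pivot [0.4666 0.1026 0.036 ]
keeper_tab [0.4624 0.1454 0.054 ]
```

View pics/ov.png

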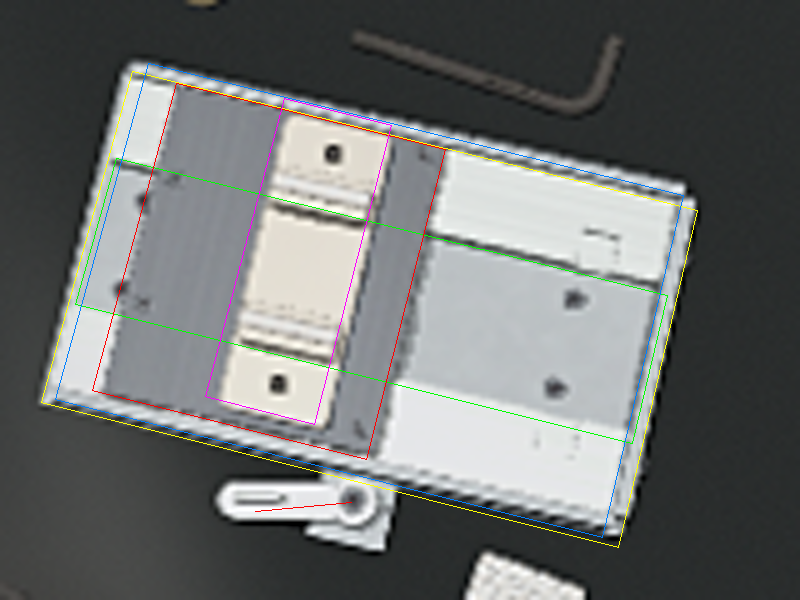

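The overlay shows the fit is about 2 px low and about 0.03 rad over-rotated. The true board rear edge runs from (178,83) to (103,397), so I'll use a yaw of about -1.79. I'll move above the rear of the board, going round the white machine, and measure again with the wrist camera.

{"method": "step_arm", "body": {"motion": [{"x":-0.219,"z":0.153,"wy":-0.6,"fingers":1},{"x":-0.219,"z":0.153,"wy":-0.6,"fingers":1},{"x":-0.219,"z":0.153,"wy":-0.6,"fingers":1},{"x":-0.219,"z":0.153,"wy":-0.6,"fingers":1},{"x":-0.219,"z":0.153,"wy":-0.6,"fingers":1}]}}

```text
invalid input at $.motion[0]: expected keys wx, wy, wz, x, y, z, fingers
```

```bash
cat >> h.py <<'E'
def shift(target,yaw=None):
    s=arm.state();r,p,y=s["orientation"]
    from scipy.spatial.transform import Rotation as Ro
    R=Ro.from_euler("xyz",[r,p,y])
    d=R.inv().apply(np.array(target)-s["tool_pos"])
    w=None if yaw is None else (R.inv()*Ro.from_euler("xyz",[-np.pi/2,0,yaw])).as_rotvec()
    print("t",round(s["time"],2),"tcp",np.round(s["tool_pos"],4),"ori",np.round(s["orientation"],3),"F",np.round(s["contact_force"],1));print("shift",np.round(d,4),"w",None if w is None else np.round(w,3))
E
python3 -c "
from h import *
shift([.36,-.1,.25],-.22);print(arm.state()['joint_positions'],arm.state()['opening'])"
```

```text
t 2.2 tcp [ 0.2117 -0.6145  0.2503] ori [-1.571  0.    -1.239] F [-0.7 -0.2 -0.1]
shift [-4.382e-01  3.000e-04  3.078e-01] w [-0.    -1.019 -0.   ]
[-1.32160541e+00  1.23819890e-01  1.65033537e+00  2.41871449e-06
  1.36747963e+00 -8.25711237e-02] 0.08577580467255345
```

{"method": "step_arm", "body": {"motion": [{"wx":0,"wy":-0.6,"wz":0,"x":-0.219,"y":0,"z":0.153,"fingers":1},{"wx":0,"wy":-0.6,"wz":0,"x":-0.219,"y":0,"z":0.153,"fingers":1},{"wx":0,"wy":-0.6,"wz":0,"x":-0.219,"y":0,"z":0.153,"fingers":1},{"wx":0,"wy":-0.6,"wz":0,"x":-0.219,"y":0,"z":0.153,"fingers":1},{"wx":0,"wy":-0.6,"wz":0,"x":-0.219,"y":0,"z":0.153,"fingers":1}]}}

```text
time: 2.7
tool_pos: [0.2805, -0.3723, 0.2503]
orientation: [-1.571, -0.0, -0.637]
contact_force: [0.2, 0.4, 0.5]
opening: 0.0125
```

```bash
python3 -c "
from h import *
shift([.36,-.1,.25],-.22);print(arm.state()['joint_positions'],arm.state()['opening'])"
```

```text
t 2.7 tcp [ 0.2805 -0.3723  0.2503] ori [-1.571 -0.    -0.637] F [0.2 0.4 0.5]
shift [-0.0981  0.0003  0.2662] w [ 0.    -0.417  0.   ]
[-1.04056539e+00 -2.99246521e-01  2.04530978e+00  2.64007503e-04
  1.39515352e+00 -4.03354325e-01] 0.012516269367479177
```

{"method": "step_arm", "body": {"motion": [{"wx":0,"wy":-0.42,"wz":0,"x":-0.098,"y":0,"z":0.266,"fingers":1},{"wx":0,"wy":-0.42,"wz":0,"x":-0.098,"y":0,"z":0.266,"fingers":1},{"wx":0,"wy":-0.42,"wz":0,"x":-0.098,"y":0,"z":0.266,"fingers":1},{"wx":0,"wy":-0.42,"wz":0,"x":-0.098,"y":0,"z":0.266,"fingers":1},{"wx":0,"wy":-0.42,"wz":0,"x":-0.098,"y":0,"z":0.266,"fingers":1}]}}

```text
time: 3.2
tool_pos: [0.3509, -0.1325, 0.2507]
orientation: [-1.571, -0.002, -0.22]
contact_force: [1.2, -0.4, 0.8]
opening: -0.0001
```

```bash
python3 -c "
from h import *
shift([.60,.20,.25],-.22);print(arm.state()['joint_positions'],arm.state()['opening'])"
```

```text
t 3.2 tcp [ 0.3509 -0.1325  0.2507] ori [-1.571 -0.002 -0.22 ] F [ 1.2 -0.4  0.8]
shift [0.1706 0.0009 0.3788] w [0.    0.    0.002]
[-5.04543741e-01 -5.46701436e-01  2.21593073e+00  1.49493467e-04
  1.47059209e+00 -2.84655487e-01] -0.00010685851256516563
```

{"method": "step_arm", "body": {"motion": [{"wx":0,"wy":0,"wz":0,"x":0.1,"y":0,"z":0.222,"fingers":1},{"wx":0,"wy":0,"wz":0,"x":0.1,"y":0,"z":0.222,"fingers":1},{"wx":0,"wy":0,"wz":0,"x":0.1,"y":0,"z":0.222,"fingers":1},{"wx":0,"wy":0,"wz":0,"x":0.1,"y":0,"z":0.222,"fingers":1},{"wx":0,"wy":0,"wz":0,"x":0.1,"y":0,"z":0.222,"fingers":1}]}}

```text
time: 3.7
tool_pos: [0.4977, 0.0631, 0.2506]
orientation: [-1.571, -0.001, -0.217]
contact_force: [0.7, -1.2, -0.1]
opening: 0.0002
```

```bash
python3 - <<'E'
from h import *
p=imaging.read_camera("wrist");save(p,"w1.png");print(np.round(p["cam_to_world"],3).tolist())
shift([.603,.265,.25],-.22)
import pickle;pickle.dump(p,open("w1.pkl","wb"))
E
```

```text
[[0.976, 0.205, 0.069, 0.516], [-0.217, 0.923, 0.319, 0.145], [0.001, -0.326, 0.945, 0.374], [0.0, 0.0, 0.0, 1.0]]
t 3.75 tcp [0.5001 0.0667 0.2503] ori [-1.567 -0.002 -0.215] F [-1.   1.5  0.9]
shift [0.0582 0.0013 0.2156] w [-0.004  0.005  0.002]
```

View pics/w1.png

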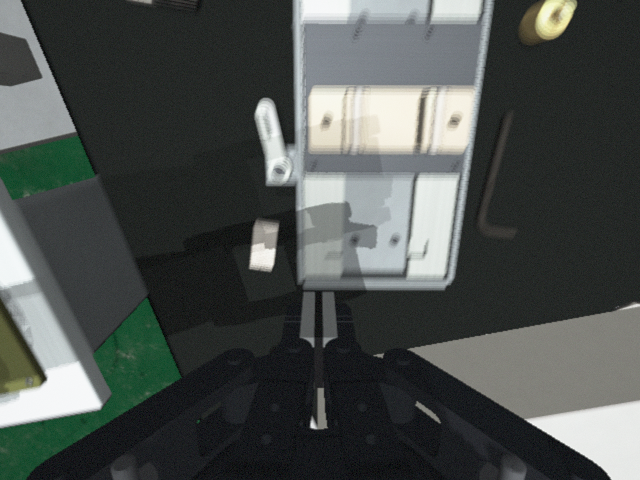

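The wrist view shows the bed with the board at rows 20-170, the keeper at cols 257-290 and the jaw at (245,263). It is slightly blurred, so I'll go to a point above the bed's rear end and look once the arm is settled.

{"method": "step_arm", "body": {"motion": [{"wx":0,"wy":0,"wz":0,"x":0.058,"y":0,"z":0.216,"fingers":1},{"wx":0,"wy":0,"wz":0,"x":0.058,"y":0,"z":0.216,"fingers":1},{"wx":0,"wy":0,"wz":0,"x":0.058,"y":0,"z":0.216,"fingers":1},{"wx":0,"wy":0,"wz":0,"x":0.058,"y":0,"z":0.216,"fingers":1},{"wx":0,"wy":0,"wz":0,"x":0.058,"y":0,"z":0.216,"fingers":1}]}}

```text
time: 4.25
tool_pos: [0.6012, 0.2622, 0.25]
orientation: [-1.57, 0.0, -0.217]
contact_force: [-0.4, -0.1, 0.1]
opening: -0.0
```

{"method": "step_arm", "body": {"motion": [{"wx":0,"wy":0,"wz":0,"x":0,"y":0,"z":0,"fingers":1},{"wx":0,"wy":0,"wz":0,"x":0,"y":0,"z":0,"fingers":1}]}}

```text
time: 4.45
tool_pos: [0.6, 0.259, 0.2499]
orientation: [-1.572, 0.001, -0.218]
contact_force: [-0.6, -0.5, -0.8]
opening: 0.0002
```

```bash
python3 - <<'E'
from h import *
p=imaging.read_camera("wrist");save(p,"w2.png");t=imaging.read_camera("top")
import pickle;pickle.dump((p,t),open("w2.pkl","wb"))
q=np.array([.57,.095,-1.79,-.047,-.3])
for n in("rails","board_rear","board","dock","board_foot","keeper_pivot","keeper_tab"):
    print(n,np.round(pix(p,B2W(q,model(q)[n])),0),[(np.round(r["at"],1).tolist(),round(r["confidence"],2)) for r in spotter.place_of(p,n)[:2]])
shift([.603,.265,.25],-.22)
E
```

```text
rails [233. 324.] [([234.6, 323.5], 0.69), ([242.3, 441.7], 0.48)]
board_rear [257. 324.] [([258.8, 321.9], 0.71)]
board [309. 323.] []
dock [381. 323.] [([380.6, 317.8], 0.94)]
board_foot [344. 323.] [([260.2, 322.3], 0.67)]
keeper_pivot [360. 238.] [([362.1, 235.3], 0.94), ([261.6, 323.3], 0.15)]
keeper_tab [339. 219.] [([333.6, 217.1], 0.77)]
t 4.9 tcp [0.6002 0.2584 0.2506] ori [-1.571 -0.    -0.22 ] F [ 0.6  0.3 -0. ]
shift [0.0013 0.0006 0.0071] w [-0.  0.  0.]
```

View pics/w2.png

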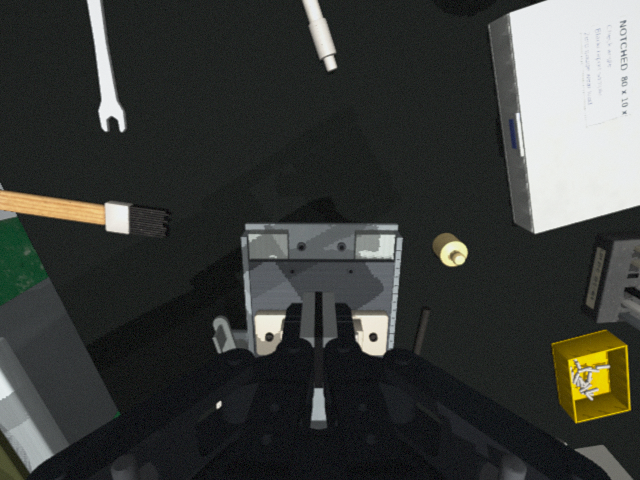

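The wrist view is sharp. The tool is square to the bed: the bed's rear edge is level at row 224, cols 247-398, and the board's rear edge is at about row 260. The channel lies at cols 288-355, with the fingers centred at col 320.

```bash
python3 - <<'E'
from h import *
import pickle;p,t=pickle.load(open("w2.pkl","rb"))
for n,at,z in[("baseL",(224,246.5),.008),("baseR",(224,398.5),.008),("chL",(240,288),.024),("chR",(240,355),.024),("rear",(260,322),.037)]:print(n,np.round(onz(p,at,z),4))
q=np.array([.57,.095,-1.79,-.047,-.3])
obs=[(p,"rails",[234.6,323.5]),(p,"board_rear",[258.8,321.9]),(p,"dock",[380.6,317.8]),(p,"keeper_pivot",[362.1,235.3]),(p,"keeper_tab",[333.6,217.1]),
(t,"rails",[235.8,252.3]),(t,"dock",[252.6,333.9]),(t,"board_rear",[235.9,261.2]),(t,"keeper_pivot",[291.3,302.3]),(t,"keeper_tab",[291.6,287.6]),(t,"board_foot",[247.7,307.6])]
q,r=fit(obs,q);print(np.round(q,4))
for o,e in zip(obs,r):print(o[1],np.round(e,1))
u=np.array([np.cos(q[2]),np.sin(q[2])])
for n in("rails","board_rear","dock","keeper_pivot","keeper_tab"):print(n,np.round(B2W(q,model(q)[n]),4))
E
```

```text
baseL [0.5192 0.2486 0.008 ]
baseR [0.6791 0.213  0.008 ]
chL [0.561  0.2264 0.024 ]
chR [0.6295 0.2111 0.024 ]
rear [0.592  0.2019 0.037 ]
[ 0.5665  0.0945 -1.8096 -0.0467 -0.283 ]
rails [-0.4 -0.5]
board_rear [-0.7  0.7]
dock [0.8 1.4]
keeper_pivot [-2.9 -0.9]
keeper_tab [ 4.1 -0.1]
rails [-0.4  1. ]
dock [ 2.  -2.6]
board_rear [0.9 0.9]
keeper_pivot [-0.7  2.3]
keeper_tab [-1.  -2.1]
board_foot [0.7 0.3]
rails [0.5982 0.2247 0.024 ]
board_rear [0.5929 0.203  0.035 ]
dock [0.5535 0.041  0.024 ]
keeper_pivot [0.4677 0.1031 0.036 ]
keeper_tab [0.4658 0.146  0.054 ]
```

```bash
cat >> h.py <<'E'
Q=[.5686,.0945,-1.79,-.045,-.25]
def bedpos():
    s=arm.state();d=s["tool_pos"][:2]-np.array(Q[:2]);c,n=np.cos(Q[2]),np.sin(Q[2]);f=s["contact_force"]
    print("bed",np.round([c*d[0]+n*d[1],-n*d[0]+c*d[1],s["tool_pos"][2]],4),"Fbed",np.round([c*f[0]+n*f[1],-n*f[0]+c*f[1],f[2]],1))
E
python3 -c "
from h import *
shift(B2W(Q,[-.15,0,.041]),-.219);bedpos()"
```

```text
t 4.9 tcp [0.6002 0.2584 0.2506] ori [-1.571 -0.    -0.22 ] F [ 0.6  0.3 -0. ]
shift [ 0.0048  0.2096 -0.0169] w [-0.    -0.001  0.   ]
bed [-0.1668 -0.0048  0.2506] Fbed [-0.4  0.6 -0. ]
```

{"method": "step_arm", "body": {"motion": [{"wx":0,"wy":0,"wz":0,"x":0.005,"y":0.045,"z":-0.017,"fingers":1},{"wx":0,"wy":0,"wz":0,"x":0.005,"y":0.09,"z":-0.017,"fingers":1},{"wx":0,"wy":0,"wz":0,"x":0.005,"y":0.135,"z":-0.017,"fingers":1},{"wx":0,"wy":0,"wz":0,"x":0.005,"y":0.155,"z":-0.017,"fingers":1},{"wx":0,"wy":0,"wz":0,"x":0.005,"y":0.165,"z":-0.017,"fingers":1}]}}

```text
time: 5.4
tool_pos: [0.5995, 0.2404, 0.0819]
orientation: [-1.573, 0.005, -0.219]
contact_force: [0.3, -0.9, -0.6]
opening: 0.0
```

{"method": "step_arm", "body": {"motion": [{"wx":0,"wy":0,"wz":0,"x":0,"y":0.015,"z":0,"fingers":1},{"wx":0,"wy":0,"wz":0,"x":0,"y":0.025,"z":0,"fingers":1},{"wx":0,"wy":0,"wz":0,"x":0,"y":0.035,"z":0,"fingers":1},{"wx":0,"wy":0,"wz":0,"x":0,"y":0.045,"z":0,"fingers":1},{"wx":0,"wy":0,"wz":0,"x":0,"y":0.045,"z":0,"fingers":1}]}}

```text
time: 5.9
tool_pos: [0.6006, 0.241, 0.0389]
orientation: [-1.572, 0.002, -0.219]
contact_force: [-0.7, 0.2, -0.2]
opening: -0.0001
```

```bash
python3 -c "
from h import *
shift(B2W(Q,[-.12,0,.041]),-.219);bedpos()"
```

```text
t 5.9 tcp [0.6006 0.241  0.0389] ori [-1.572  0.002 -0.219] F [-0.7  0.2 -0.2]
shift [ 0.0006 -0.0021 -0.0299] w [ 0.001 -0.    -0.002]
bed [-0.1499 -0.0006  0.0389] Fbed [-0.1 -0.7 -0.2]
```

{"method": "step_arm", "body": {"motion": [{"wx":0,"wy":0,"wz":0,"x":0,"y":0,"z":-0.007,"fingers":1},{"wx":0,"wy":0,"wz":0,"x":0,"y":0,"z":-0.014,"fingers":1},{"wx":0,"wy":0,"wz":0,"x":0,"y":0,"z":-0.021,"fingers":1},{"wx":0,"wy":0,"wz":0,"x":0,"y":0,"z":-0.026,"fingers":1},{"wx":0,"wy":0,"wz":0,"x":0,"y":0,"z":-0.03,"fingers":1}]}}

```text
time: 6.4
tool_pos: [0.595, 0.2115, 0.0407]
orientation: [-1.57, -0.001, -0.22]
contact_force: [1.3, 3.5, -0.3]
opening: 0.0
```

{"method": "step_arm", "body": {"motion": [{"wx":0,"wy":0,"wz":0,"x":0,"y":0,"z":-0.004,"fingers":1},{"wx":0,"wy":0,"wz":0,"x":0,"y":0,"z":-0.008,"fingers":1},{"wx":0,"wy":0,"wz":0,"x":0,"y":0,"z":-0.012,"fingers":1},{"wx":0,"wy":0,"wz":0,"x":0,"y":0,"z":-0.016,"fingers":1},{"wx":0,"wy":0,"wz":0,"x":0,"y":0,"z":-0.02,"fingers":1}]}}

```text
time: 6.9
tool_pos: [0.5908, 0.1925, 0.0407]
orientation: [-1.57, -0.001, -0.219]
contact_force: [1.6, 4.8, 0.4]
opening: -0.0
```

```bash
python3 - <<'E'
from h import *
p=imaging.read_camera("wrist");print(spotter.place_of(p,"board_rear")[:2]);t=imaging.read_camera("top");save(t,"t3.png")
for n in("board_rear","board_foot","board"):print(n,[np.round(r["at"],1) for r in spotter.place_of(t,n)[:2]])
shift(B2W(Q,[-.05,0,.041]),-.219);bedpos()
E
```

```text
[]
board_rear [array([238.9, 271.2])]
board_foot [array([250.2, 315.6])]
board [array([246.2, 297. ])]
t 7.2 tcp [0.5905 0.192  0.0403] ori [-1.572  0.    -0.219] F [0.6 1.1 1.1]
shift [-0.0002 -0.0007 -0.0499] w [ 0.001  0.    -0.   ]
bed [-0.0999  0.0002  0.0403] Fbed [-1.2  0.3  1.1]
```

Contact came where predicted, and the board slides at about 5 N. I'll keep pushing.

{"method": "step_arm", "body": {"motion": [{"wx":0,"wy":0,"wz":0,"x":0,"y":0,"z":-0.005,"fingers":1},{"wx":0,"wy":0,"wz":0,"x":0,"y":0,"z":-0.01,"fingers":1},{"wx":0,"wy":0,"wz":0,"x":0,"y":0,"z":-0.015,"fingers":1},{"wx":0,"wy":0,"wz":0,"x":0,"y":0,"z":-0.02,"fingers":1},{"wx":0,"wy":0,"wz":0,"x":0,"y":0,"z":-0.025,"fingers":1}]}}

```text
time: 7.7
tool_pos: [0.5851, 0.1683, 0.0403]
orientation: [-1.57, -0.0, -0.219]
contact_force: [0.9, 5.0, 0.6]
opening: 0.0005
```

{"method": "step_arm", "body": {"motion": [{"wx":0,"wy":0,"wz":0,"x":0,"y":0,"z":-0.005,"fingers":1},{"wx":0,"wy":0,"wz":0,"x":0,"y":0,"z":-0.01,"fingers":1},{"wx":0,"wy":0,"wz":0,"x":0,"y":0,"z":-0.015,"fingers":1},{"wx":0,"wy":0,"wz":0,"x":0,"y":0,"z":-0.02,"fingers":1},{"wx":0,"wy":0,"wz":0,"x":0,"y":0,"z":-0.025,"fingers":1}]}}

```text
time: 8.2
tool_pos: [0.5796, 0.1439, 0.0403]
orientation: [-1.57, 0.0, -0.219]
contact_force: [1.6, 4.8, -0.1]
opening: -0.0002
```

{"method": "step_arm", "body": {"motion": [{"wx":0,"wy":0,"wz":0,"x":0,"y":0,"z":-0.004,"fingers":1},{"wx":0,"wy":0,"wz":0,"x":0,"y":0,"z":-0.008,"fingers":1},{"wx":0,"wy":0,"wz":0,"x":0,"y":0,"z":-0.012,"fingers":1},{"wx":0,"wy":0,"wz":0,"x":0,"y":0,"z":-0.016,"fingers":1},{"wx":0,"wy":0,"wz":0,"x":0,"y":0,"z":-0.018,"fingers":1}]}}

```text
time: 8.7
tool_pos: [0.5757, 0.1261, 0.0403]
orientation: [-1.57, 0.0, -0.219]
contact_force: [0.5, 5.4, 1.0]
opening: -0.0002
```

```bash
python3 - <<'E'
from h import *
shift(B2W(Q,[-.02,0,.041]),-.219);bedpos()
E
```

```text
t 8.7 tcp [0.5757 0.1261 0.0403] ori [-1.57   0.    -0.219] F [0.5 5.4 1. ]
shift [-0.0001 -0.0007 -0.0124] w [-0.001 -0.    -0.   ]
bed [-0.0324  0.0001  0.0403] Fbed [-5.4 -0.6  1. ]
```

{"method": "step_arm", "body": {"motion": [{"wx":0,"wy":0,"wz":0,"x":0,"y":0,"z":-0.001,"fingers":1},{"wx":0,"wy":0,"wz":0,"x":0,"y":0,"z":-0.0025,"fingers":1},{"wx":0,"wy":0,"wz":0,"x":0,"y":0,"z":-0.004,"fingers":1},{"wx":0,"wy":0,"wz":0,"x":0,"y":0,"z":-0.0055,"fingers":1},{"wx":0,"wy":0,"wz":0,"x":0,"y":0,"z":-0.007,"fingers":1}]}}

```text
time: 9.2
tool_pos: [0.5743, 0.1194, 0.0403]
orientation: [-1.57, 0.0, -0.219]
contact_force: [0.8, 4.8, 1.2]
opening: 0.0002
```

{"method": "step_arm", "body": {"motion": [{"wx":0,"wy":0,"wz":0,"x":0,"y":0,"z":-0.001,"fingers":1},{"wx":0,"wy":0,"wz":0,"x":0,"y":0,"z":-0.002,"fingers":1},{"wx":0,"wy":0,"wz":0,"x":0,"y":0,"z":-0.003,"fingers":1}]}}

```text
time: 9.5
tool_pos: [0.5731, 0.1156, 0.0399]
orientation: [-1.572, 0.001, -0.219]
contact_force: [1.6, 4.8, 0.7]
opening: -0.0001
```

```bash
python3 - <<'E'
from h import *
shift(B2W(Q,[-.02,0,.041]),-.219);bedpos()
E
```

```text
t 9.5 tcp [0.5731 0.1156 0.0399] ori [-1.572e+00  1.000e-03 -2.190e-01] F [1.6 4.8 0.7]
shift [ 0.0002 -0.0011 -0.0016] w [ 0.002  0.    -0.001]
bed [-0.0216 -0.0002  0.0399] Fbed [-5.1  0.6  0.7]
```

{"method": "step_arm", "body": {"motion": [{"wx":0,"wy":0,"wz":0,"x":0,"y":0,"z":-0.001,"fingers":1},{"wx":0,"wy":0,"wz":0,"x":0,"y":0,"z":-0.002,"fingers":1}]}}

```text
time: 9.7
tool_pos: [0.5728, 0.1143, 0.04]
orientation: [-1.571, 0.001, -0.219]
contact_force: [1.1, 3.6, -0.7]
opening: 0.0
```

{"method": "step_arm", "body": {"motion": [{"wx":0,"wy":0,"wz":0,"x":0,"y":0,"z":-0.0005,"fingers":1},{"wx":0,"wy":0,"wz":0,"x":0,"y":0,"z":-0.001,"fingers":1}]}}

```text
time: 9.9
tool_pos: [0.5726, 0.1133, 0.04]
orientation: [-1.571, 0.001, -0.219]
contact_force: [0.7, 4.0, -1.2]
opening: -0.0003
```

{"method": "step_arm", "body": {"motion": [{"wx":0,"wy":0,"wz":0,"x":0,"y":0,"z":-0.001,"fingers":1},{"wx":0,"wy":0,"wz":0,"x":0,"y":0,"z":-0.0015,"fingers":1}]}}

```text
time: 10.1
tool_pos: [0.5724, 0.1128, 0.04]
orientation: [-1.569, 0.001, -0.22]
contact_force: [0.6, 9.3, -2.5]
opening: 0.0003
```

{"method": "step_arm", "body": {"motion": [{"wx":0,"wy":0,"wz":0,"x":0,"y":0,"z":-0.0005,"fingers":1},{"wx":0,"wy":0,"wz":0,"x":0,"y":0,"z":-0.001,"fingers":1}]}}

```text
time: 10.3
tool_pos: [0.5723, 0.1127, 0.0401]
orientation: [-1.567, 0.001, -0.22]
contact_force: [1.1, 12.3, -3.2]
opening: -0.0001
```

```bash
python3 - <<'E'
from h import *
bedpos()
t=imaging.read_camera("top");save(t,"t4.png");d=imaging.read_camera("side");save(d,"s4.png")
bedpos()
a=cv2.resize(np.array(t["image"])[190:310,235:395,::-1],None,fx=3.5,fy=3.5,interpolation=cv2.INTER_CUBIC)
cv2.imwrite("pics/t4c.png",a)
E
```

```text
bed [-0.0185 -0.0004  0.0401] Fbed [-12.2  -1.6  -3.2]
bed [-0.0185 -0.0003  0.0401] Fbed [-10.6  -0.5  -2.7]
```

View pics/t4c.png

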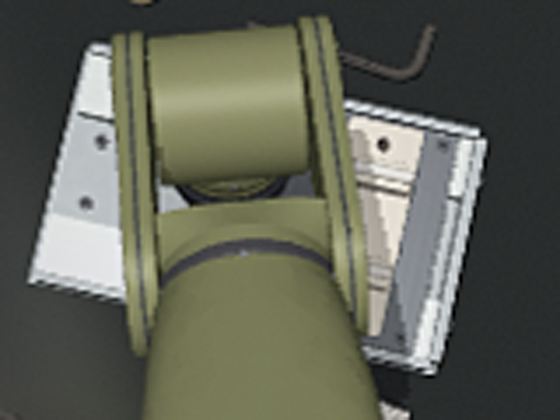

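The push force rose from 5 to 12 N and the motion stopped near bed x = -18.5 mm, which is about where the board should seat. I'll back off, rise and check.

{"method": "step_arm", "body": {"motion": [{"wx":0,"wy":0,"wz":0,"x":0,"y":0,"z":0.003,"fingers":1},{"wx":0,"wy":0,"wz":0,"x":0,"y":0,"z":0.015,"fingers":1},{"wx":0,"wy":0,"wz":0,"x":0,"y":0,"z":0.035,"fingers":1},{"wx":0,"wy":0,"wz":0,"x":0,"y":-0.02,"z":0.05,"fingers":1},{"wx":0,"wy":0,"wz":0,"x":0,"y":-0.06,"z":0.05,"fingers":1}]}}

```text
time: 10.9
tool_pos: [0.5808, 0.1605, 0.0972]
orientation: [-1.575, 0.007, -0.217]
contact_force: [-0.1, 0.7, -0.8]
opening: -0.0004
```

{"method": "step_arm", "body": {"motion": [{"wx":0,"wy":0,"wz":0,"x":0,"y":-0.04,"z":0.045,"fingers":1},{"wx":0,"wy":0,"wz":0,"x":0,"y":-0.08,"z":0.09,"fingers":1},{"wx":0,"wy":0,"wz":0,"x":0,"y":-0.1,"z":0.12,"fingers":1},{"wx":0,"wy":0,"wz":0,"x":0,"y":-0.1,"z":0.12,"fingers":1},{"wx":0,"wy":0,"wz":0,"x":0,"y":-0.1,"z":0.12,"fingers":1}]}}

```text
time: 11.4
tool_pos: [0.61, 0.2781, 0.2019]
orientation: [-1.57, -0.003, -0.217]
contact_force: [-0.3, -0.4, -0.9]
opening: 0.0002
```

```bash
python3 - <<'E'
from h import *
bedpos()
q=list(Q);q[3]=.055
P={c:imaging.read_camera(c) for c in("wrist","side","top")}
import pickle;pickle.dump(P,open("p5.pkl","wb"))
for c,p in P.items():
    save(p,c+"5.png")
    for n in("board_rear","board_foot","keeper_tab","keeper_pivot"):
        print(c,n,np.round(pix(p,B2W(q,model(q,.024)[n])),1),[np.round(r["at"],1).tolist() for r in spotter.place_of(p,n)[:2]])
a=cv2.resize(np.array(P["side"]["image"])[185:310,250:420,::-1],None,fx=4,fy=4,interpolation=cv2.INTER_CUBIC)
cv2.imwrite("pics/s5c.png",a)
E
```

```text
bed [-0.1882  0.0005  0.2019] Fbed [ 0.4 -0.2 -0.9]
wrist board_rear [383.3 316.3] [[383.6, 317.1]]
wrist board_foot [457.9 316.4] []
wrist keeper_tab [388.1 201.9] []
wrist keeper_pivot [407.8 221.7] [[414.3, 217.5], [432.3, 313.6]]
side board_rear [243.1 327. ] [[243.2, 322.9], [215.6, 265.5]]
side board_foot [230.5 372.7] [[232.5, 378.8], [228.8, 359.9]]
side keeper_tab [280.7 337.3] [[280.6, 337.2]]
side keeper_pivot [274.8 353.6] [[273.8, 354.4]]
top board_rear [246.8 304.4] [[244.9, 303.7]]
top board_foot [257.5 350.2] [[260.8, 352.2]]
top keeper_tab [289.5 286.4] [[291.3, 286.1]]
top keeper_pivot [289.7 305.4] [[293.2, 304.6]]
```

View pics/s5c.png

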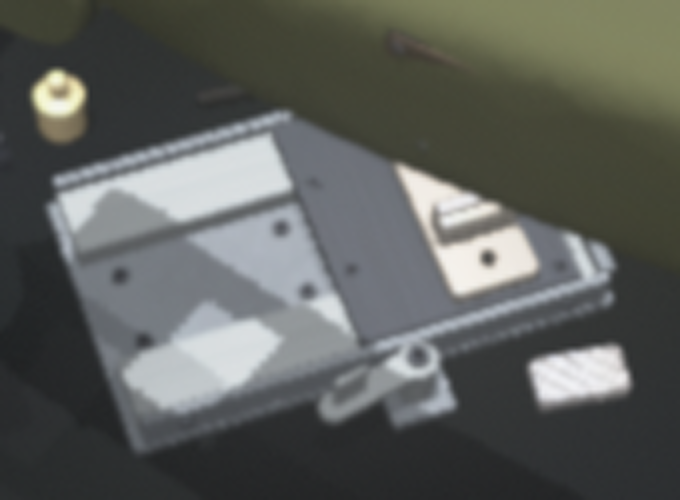

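View pics/wrist5.png

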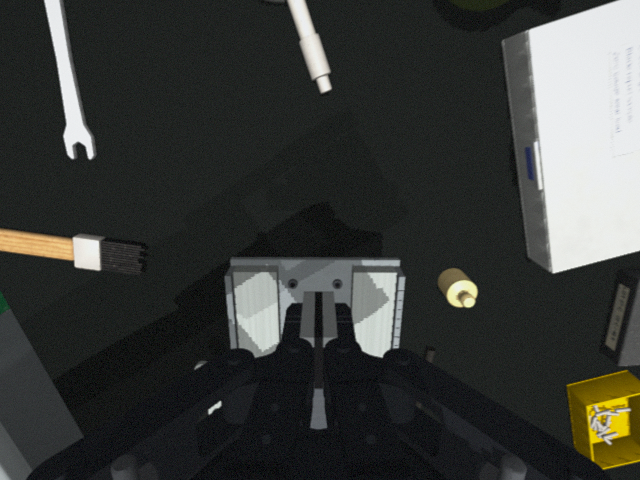

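The board reads as seated. In the side view its top is flush with the guides, there is a gap to the end stop, and its rear edge matches the docked prediction in all three cameras. Next is the keeper: I turn the tool so its -z face pushes the tab and place it on the trailing side.

```bash
cat >> h.py <<'E'
def tabtcp(k,off=.013,z=.069,r=.043):
    a=np.array([-np.cos(k),np.sin(k)]);m=np.array([np.sin(k),np.cos(k)])
    b=np.array([.015,-.098])+r*a-m*off
    return B2W(Q,[b[0],b[1],z]), Q[2]+np.pi-k
def go(k,off=.013,z=.069,r=.043):
    t,y=tabtcp(k,off,z,r);print("target",np.round(t,4),round(y,3));shift(t,y)
E
python3 - <<'E'
from h import *
import pickle;P=pickle.load(open("p5.pkl","rb"))
# keeper angle from detections: side & top rays at z
for c,t,v in(("top",[291.3,286.1],[293.2,304.6]),("side",[280.6,337.2],[273.8,354.4])):
    T=onz(P[c],t,.054);V=onz(P[c],v,.036);print(c,np.round(T,4),np.round(V,4),"k",-(np.arctan2(*(T-V)[[1,0]])-(Q[2]+np.pi)))
go(-.2,.040,.15);print(arm.state()["joint_positions"])
E
```

```text
top [0.4643 0.1447 0.054 ] [0.4617 0.1031 0.036 ] k -0.15761397765086338
side [0.4687 0.1442 0.054 ] [0.4708 0.0984 0.036 ] k -0.26487347042285814
target [0.4305 0.1449 0.15  ] 1.552
t 12.15 tcp [0.6094 0.2768 0.2004] ori [-1.571 -0.    -0.219] F [ 0.1 -0.6 -0.2]
shift [-0.1459  0.0504 -0.1676] w [ 0.    -1.771  0.   ]
[ 3.46204895e-01  1.99080711e-01  1.65100362e+00 -5.00285393e-06
  1.29141432e+00  5.65281260e-01]
```

{"method": "step_arm", "body": {"motion": [{"wx":0,"wy":-0.7,"wz":0,"x":-0.146,"y":0,"z":-0.168,"fingers":1},{"wx":0,"wy":-0.7,"wz":0,"x":-0.146,"y":0,"z":-0.168,"fingers":1},{"wx":0,"wy":-0.7,"wz":0,"x":-0.146,"y":0,"z":-0.168,"fingers":1},{"wx":0,"wy":-0.7,"wz":0,"x":-0.146,"y":0,"z":-0.168,"fingers":1},{"wx":0,"wy":-0.7,"wz":0,"x":-0.146,"y":0,"z":-0.168,"fingers":1}]}}

```text
time: 12.65
tool_pos: [0.4275, 0.1431, 0.1996]
orientation: [-1.571, 0.001, 0.485]
contact_force: [0.1, 0.9, 0.1]
opening: 0.0001
```

{"method": "step_arm", "body": {"motion": [{"wx":0,"wy":-0.7,"wz":0,"x":0,"y":0,"z":0,"fingers":1},{"wx":0,"wy":-0.7,"wz":0,"x":0,"y":0,"z":0,"fingers":1},{"wx":0,"wy":-0.7,"wz":0,"x":0,"y":0,"z":0,"fingers":1},{"wx":0,"wy":-0.7,"wz":0,"x":0,"y":0,"z":0,"fingers":1},{"wx":0,"wy":-0.7,"wz":0,"x":0,"y":0,"z":0,"fingers":1}]}}

```text
time: 13.15
tool_pos: [0.4303, 0.1446, 0.2006]
orientation: [-1.571, -0.0, 1.186]
contact_force: [-0.0, 0.1, -0.1]
opening: 0.0001
```

{"method": "step_arm", "body": {"motion": [{"wx":0,"wy":-0.37,"wz":0,"x":0,"y":0.03,"z":0,"fingers":1},{"wx":0,"wy":-0.37,"wz":0,"x":0,"y":0.05,"z":0,"fingers":1},{"wx":0,"wy":-0.37,"wz":0,"x":0,"y":0.05,"z":0,"fingers":1},{"wx":0,"wy":-0.37,"wz":0,"x":0,"y":0.05,"z":0,"fingers":1}]}}

```text
time: 13.55
tool_pos: [0.4299, 0.1445, 0.1497]
orientation: [-1.57, 0.0, 1.551]
contact_force: [0.1, -0.0, 0.8]
opening: 0.0003
```

```bash
python3 - <<'E'
from h import *
w=imaging.read_camera("wrist");save(w,"w6.png")
import pickle;pickle.dump(w,open("w6.pkl","wb"))
go(-.2,.035,.069);print(arm.state()["joint_positions"])
for n in("keeper_tab","keeper_pivot"):print(n,np.round(pix(w,B2W(Q,model(Q)[n])),1),[np.round(r["at"],1).tolist() for r in spotter.place_of(w,n)[:2]])
E
```

```text
target [0.4355 0.1448 0.069 ] 1.552
t 13.6 tcp [0.4304 0.1447 0.1504] ori [-1.571 -0.     1.55 ] F [-0.2  0.   0.1]
shift [ 0.0003  0.0814 -0.0051] w [ 0.    -0.002  0.   ]
[ 2.05917371e-01 -2.41252861e-01  2.17187535e+00  9.10536442e-06
  1.21075815e+00 -1.34369139e+00]
keeper_tab [299.4 318.9] [[299.8, 318.8]]
keeper_pivot [290.2 261.5] [[288.7, 260.3]]
```

View pics/w6.png

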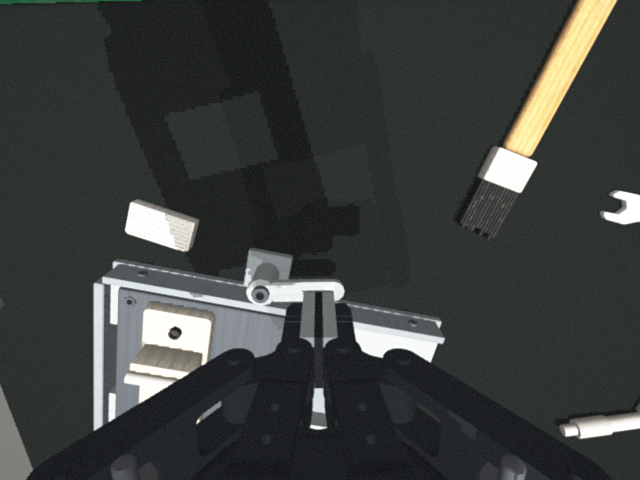

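The wrist detections match the model to 1 px with the keeper at about -0.25 rad, and the fingers are on the trailing side of the tab. I'll descend.

{"method": "step_arm", "body": {"motion": [{"wx":0,"wy":0,"wz":0,"x":0,"y":0.03,"z":0,"fingers":1},{"wx":0,"wy":0,"wz":0,"x":0,"y":0.055,"z":0,"fingers":1},{"wx":0,"wy":0,"wz":0,"x":0,"y":0.07,"z":0,"fingers":1},{"wx":0,"wy":0,"wz":0,"x":0,"y":0.081,"z":0,"fingers":1},{"wx":0,"wy":0,"wz":0,"x":0,"y":0.081,"z":0,"fingers":1}]}}

```text
time: 14.2
tool_pos: [0.4296, 0.1445, 0.0683]
orientation: [-1.569, 0.0, 1.551]
contact_force: [-1.5, -0.4, -0.4]
opening: -0.0001
```

{"method": "step_arm", "body": {"motion": [{"wx":0,"wy":0,"wz":0,"x":0,"y":0,"z":-0.01,"fingers":1},{"wx":0,"wy":0,"wz":0,"x":0,"y":0,"z":-0.015,"fingers":1},{"wx":0,"wy":0,"wz":0,"x":0,"y":0,"z":-0.02,"fingers":1},{"wx":0,"wy":0,"wz":0,"x":0,"y":0,"z":-0.024,"fingers":1},{"wx":0,"wy":0,"wz":0,"x":0,"y":0,"z":-0.028,"fingers":1}]}}

```text
time: 14.7
tool_pos: [0.4587, 0.1441, 0.0696]
orientation: [-1.571, -0.0, 1.551]
contact_force: [-0.7, 0.5, 0.7]
opening: -0.0
```

```bash
python3 - <<'E'
from h import *
from scipy.spatial.transform import Rotation as Ro
bedpos()
s=arm.state();R=Ro.from_euler("xyz",s["orientation"]);p0=s["tool_pos"]
for k in np.arange(-.2,1.6,.1):
    t,y=tabtcp(k);print(round(k,2),np.round(t,4),np.round(R.inv().apply(t-p0),4),round((R.inv()*Ro.from_euler("xyz",[-np.pi/2,0,y])).as_rotvec()[1],3))
E
```

```text
bed [-0.0245 -0.118   0.0696] Fbed [-0.4 -0.8  0.7]
-0.2 [0.4575 0.1444 0.069 ] [0.0003 0.0006 0.0012] -0.001
-0.1 [0.4619 0.1454 0.069 ] [ 0.0014  0.0006 -0.0031] 0.099
0.0 [0.4663 0.146  0.069 ] [ 0.002   0.0006 -0.0076] 0.199
0.1 [0.4708 0.1461 0.069 ] [ 0.0022  0.0006 -0.0121] 0.299
0.2 [0.4753 0.1457 0.069 ] [ 0.002   0.0006 -0.0165] 0.399
0.3 [0.4797 0.145  0.069 ] [ 0.0013  0.0006 -0.021 ] 0.499
0.4 [0.4841 0.1437 0.069 ] [ 0.0002  0.0006 -0.0253] 0.599
0.5 [0.4882 0.1421 0.069 ] [-0.0014  0.0006 -0.0295] 0.699
0.6 [0.4922 0.14   0.069 ] [-0.0034  0.0006 -0.0336] 0.799
0.7 [0.496  0.1376 0.069 ] [-0.0057  0.0006 -0.0374] 0.899
0.8 [0.4995 0.1348 0.069 ] [-0.0085  0.0006 -0.0409] 0.999
0.9 [0.5027 0.1316 0.069 ] [-0.0116  0.0006 -0.0442] 1.099
1.0 [0.5056 0.1282 0.069 ] [-0.015   0.0006 -0.0472] 1.199
1.1 [0.5081 0.1245 0.069 ] [-0.0186  0.0006 -0.0497] 1.299
1.2 [0.5102 0.1205 0.069 ] [-0.0225  0.0006 -0.052 ] 1.399
1.3 [0.512  0.1164 0.069 ] [-0.0266  0.0006 -0.0538] 1.499
1.4 [0.5133 0.1121 0.069 ] [-0.0309  0.0006 -0.0552] 1.599
1.5 [0.5141 0.1077 0.069 ] [-0.0353  0.0006 -0.0561] 1.699
```

{"method": "step_arm", "body": {"motion": [{"wx":0,"wy":0.1,"wz":0,"x":0.0014,"y":0,"z":-0.003,"fingers":1},{"wx":0,"wy":0.2,"wz":0,"x":0.002,"y":0,"z":-0.0076,"fingers":1},{"wx":0,"wy":0.3,"wz":0,"x":0.0022,"y":0,"z":-0.0121,"fingers":1},{"wx":0,"wy":0.4,"wz":0,"x":0.002,"y":0,"z":-0.0165,"fingers":1},{"wx":0,"wy":0.5,"wz":0,"x":0.0013,"y":0,"z":-0.021,"fingers":1}]}}

```text
time: 15.2
tool_pos: [0.4791, 0.1449, 0.0691]
orientation: [-1.57, 0.001, 1.047]
contact_force: [-2.4, 0.3, 0.1]
opening: -0.0001
```

```bash
cat >> h.py <<'E'
def table(ks):
    from scipy.spatial.transform import Rotation as Ro
    bedpos();s=arm.state();R=Ro.from_euler("xyz",s["orientation"]);p0=s["tool_pos"]
    w=imaging.read_camera("wrist");save(w,"wk.png");t=imaging.read_camera("side");save(t,"sk.png")
    for p in(w,t):
      for r in spotter.place_of(p,"keeper_tab")[:1]:
        d=onz(p,r["at"],.054)-B2W(Q,[.015,-.098,.054]);print("tab k=",round(-(np.arctan2(d[1],d[0])-(Q[2]+np.pi)),3),"r",round(np.hypot(d[0],d[1]),4),round(r["confidence"],2))
    for k in ks:
        t,y=tabtcp(k);print(round(k,2),np.round(t,4),np.round(R.inv().apply(t-p0),4),round((R.inv()*Ro.from_euler("xyz",[-np.pi/2,0,y])).as_rotvec()[1],3))
E
python3 -c "
from h import *
print(arm.state()['orientation'],arm.state()['tool_pos']);table(np.arange(.3,1.0,.1))"
```

```text
[-1.56966472e+00  9.01787186e-04  1.04693176e+00] [0.4791199  0.14485973 0.06905371]
bed [-0.0297 -0.0983  0.0691] Fbed [ 0.2 -2.4  0.1]
tab k= 0.307 r 0.042 0.67
0.3 [0.4797 0.145  0.069 ] [ 0.0004  0.0001 -0.0005] -0.005
0.4 [0.4841 0.1437 0.069 ] [ 0.0015  0.     -0.0048] 0.095
0.5 [0.4882 0.1421 0.069 ] [ 0.0022  0.     -0.0093] 0.195
0.6 [0.4922 0.14   0.069 ] [ 0.0024  0.     -0.0138] 0.295
0.7 [0.496  0.1376 0.069 ] [ 0.0021  0.     -0.0182] 0.395
0.8 [0.4995 0.1348 0.069 ] [ 0.0015  0.     -0.0227] 0.495
0.9 [0.5027 0.1316 0.069 ] [ 0.0003  0.     -0.027 ] 0.595
```

The keeper is following and reads 0.307 rad against 0.30 commanded. The first check on whether it clears the board comes at about k = 0.5.

{"method": "step_arm", "body": {"motion": [{"wx":0,"wy":0.1,"wz":0,"x":0.0015,"y":0,"z":-0.0048,"fingers":1},{"wx":0,"wy":0.2,"wz":0,"x":0.0022,"y":0,"z":-0.0093,"fingers":1},{"wx":0,"wy":0.3,"wz":0,"x":0.0024,"y":0,"z":-0.0138,"fingers":1}]}}

```text
time: 15.7
tool_pos: [0.492, 0.1402, 0.0691]
orientation: [-1.57, 0.001, 0.749]
contact_force: [-1.5, -0.6, -0.0]
opening: -0.0001
```

{"method": "step_arm", "body": {"motion": [{"wx":0,"wy":0.1,"wz":0,"x":0.0015,"y":0,"z":-0.0046,"fingers":1},{"wx":0,"wy":0.2,"wz":0,"x":0.0022,"y":0,"z":-0.009,"fingers":1},{"wx":0,"wy":0.3,"wz":0,"x":0.0022,"y":0,"z":-0.0134,"fingers":1}]}}

```text
time: 16.0
tool_pos: [0.5029, 0.132, 0.0691]
orientation: [-1.57, 0.001, 0.449]
contact_force: [-1.1, 1.0, 0.4]
opening: -0.0002
```

```bash
python3 -c "
from h import *
print(arm.state()['orientation'],arm.state()['tool_pos']);table(np.arange(.9,1.6,.1))"
```

```text
[-1.57006049e+00  6.03878357e-04  4.48669729e-01] [0.50291077 0.13199604 0.06912695]
bed [-0.0223 -0.0723  0.0691] Fbed [-0.7 -1.2  0.4]
tab k= 0.945 r 0.0425 0.61
0.9 [0.5027 0.1316 0.069 ] [-0.0003  0.0001 -0.0002] -0.003
1.0 [0.5056 0.1282 0.069 ] [ 0.0007  0.0001 -0.0046] 0.097
1.1 [0.5081 0.1245 0.069 ] [ 0.0014  0.0001 -0.009 ] 0.197
1.2 [0.5102 0.1205 0.069 ] [ 0.0016  0.0001 -0.0135] 0.297
1.3 [0.512  0.1164 0.069 ] [ 0.0014  0.0001 -0.018 ] 0.397
1.4 [0.5133 0.1121 0.069 ] [ 0.0007  0.0001 -0.0224] 0.497
1.5 [0.5141 0.1077 0.069 ] [-0.0004  0.0001 -0.0268] 0.597
```

{"method": "step_arm", "body": {"motion": [{"wx":0,"wy":0.1,"wz":0,"x":0.0007,"y":0,"z":-0.0046,"fingers":1},{"wx":0,"wy":0.2,"wz":0,"x":0.0014,"y":0,"z":-0.009,"fingers":1},{"wx":0,"wy":0.3,"wz":0,"x":0.0016,"y":0,"z":-0.0135,"fingers":1},{"wx":0,"wy":0.4,"wz":0,"x":0.0014,"y":0,"z":-0.018,"fingers":1},{"wx":0,"wy":0.5,"wz":0,"x":0.0007,"y":0,"z":-0.0224,"fingers":1}]}}

```text
time: 16.7
tool_pos: [0.5134, 0.1123, 0.0693]
orientation: [-1.57, 0.0, -0.05]
contact_force: [-0.8, 1.0, 0.4]
opening: -0.0
```

```bash
python3 -c "
from h import *
print(arm.state()['orientation'],arm.state()['tool_pos']);table([1.4,1.45,1.5,1.53,1.57,1.6])"
```

```text
[-1.57025798e+00  2.49704193e-04 -5.04555243e-02] [0.5134495  0.11227237 0.06933599]
bed [-0.0054 -0.0577  0.0693] Fbed [-0.8 -1.   0.4]
tab k= 1.592 r 0.0377 0.64
1.4 [0.5133 0.1121 0.069 ] [-0.0002  0.0003 -0.0002] -0.002
1.45 [0.5138 0.1099 0.069 ] [ 0.0004  0.0003 -0.0024] 0.048
1.5 [0.5141 0.1077 0.069 ] [ 0.0009  0.0003 -0.0046] 0.098
1.53 [0.5143 0.1063 0.069 ] [ 0.0012  0.0003 -0.0059] 0.128
1.57 [0.5145 0.1045 0.069 ] [ 0.0014  0.0003 -0.0077] 0.168
1.6 [0.5146 0.1032 0.069 ] [ 0.0016  0.0003 -0.009 ] 0.198
```

{"method": "step_arm", "body": {"motion": [{"wx":0,"wy":0.05,"wz":0,"x":0.0004,"y":0,"z":-0.0024,"fingers":1},{"wx":0,"wy":0.1,"wz":0,"x":0.0009,"y":0,"z":-0.0046,"fingers":1},{"wx":0,"wy":0.13,"wz":0,"x":0.0012,"y":0,"z":-0.0059,"fingers":1}]}}

```text
time: 17.2
tool_pos: [0.5146, 0.1063, 0.0694]
orientation: [-1.57, -0.0, -0.178]
contact_force: [0.7, 1.0, 0.8]
opening: -0.0
```

{"method": "step_arm", "body": {"motion": [{"wx":0,"wy":0.02,"wz":0,"x":0,"y":0,"z":-0.0008,"fingers":1},{"wx":0,"wy":0.04,"wz":0,"x":0,"y":0,"z":-0.0016,"fingers":1}]}}

```text
time: 17.4
tool_pos: [0.5145, 0.1046, 0.0695]
orientation: [-1.571, -0.001, -0.219]
contact_force: [0.3, 0.3, 0.2]
opening: -0.0001
```

{"method": "step_arm", "body": {"motion": [{"wx":0,"wy":0,"wz":0,"x":0,"y":0,"z":-0.0005,"fingers":1},{"wx":0,"wy":0,"wz":0,"x":0,"y":0,"z":-0.001,"fingers":1}]}}

```text
time: 17.6
tool_pos: [0.5144, 0.1042, 0.0696]
orientation: [-1.569, -0.001, -0.219]
contact_force: [1.5, 6.5, -0.4]
opening: -0.0002
```

```bash
python3 - <<'E'
from h import *
bedpos()
w=imaging.read_camera("wrist");save(w,"w8.png");bedpos();t=imaging.read_camera("side");bedpos()
a=np.array(w["image"])[:,:,::-1];b=cv2.resize(np.array(t["image"])[185:310,270:430,::-1],(614,480),interpolation=cv2.INTER_CUBIC)
cv2.imwrite("pics/w8c.png",cv2.resize(np.hstack([a,b]),(800,306),interpolation=cv2.INTER_AREA))
E
```

```text
bed [ 0.0023 -0.055   0.0696] Fbed [-6.7  0.  -0.4]
bed [ 0.0023 -0.055   0.0695] Fbed [-4.  -0.  -0.9]
bed [ 0.0023 -0.055   0.0696] Fbed [-5.  -0.2 -1.5]
```

View pics/w8c.png

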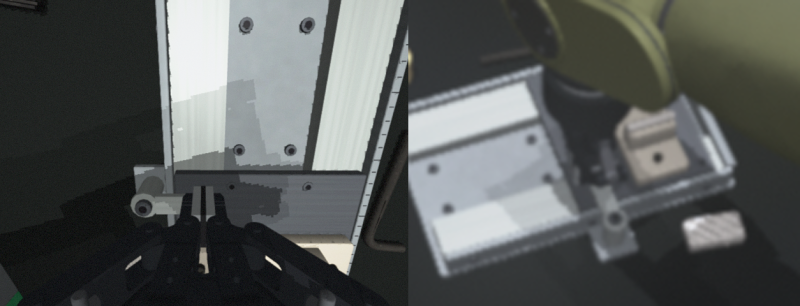

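At the expected end angle the force stepped up to 5 N, so the keeper is on its stop. The wrist view shows its arm crossing onto the board, from (142,207) towards the fingers at (205,207). I'll back straight off, then rise clear.

{"method": "step_arm", "body": {"motion": [{"wx":0,"wy":0,"wz":0,"x":0,"y":0,"z":0.003,"fingers":1},{"wx":0,"wy":0,"wz":0,"x":0,"y":0,"z":0.015,"fingers":1},{"wx":0,"wy":0,"wz":0,"x":0,"y":-0.01,"z":0.03,"fingers":1},{"wx":0,"wy":0,"wz":0,"x":0,"y":-0.05,"z":0.04,"fingers":1},{"wx":0,"wy":0,"wz":0,"x":0,"y":-0.1,"z":0.05,"fingers":1}]}}

```text
time: 18.2
tool_pos: [0.5232, 0.1532, 0.1675]
orientation: [-1.573, 0.005, -0.218]
contact_force: [1.9, 0.2, 0.2]
opening: -0.0006
```

{"method": "step_arm", "body": {"motion": [{"wx":0,"wy":0,"wz":0,"x":0,"y":-0.04,"z":0.05,"fingers":1},{"wx":0,"wy":0,"wz":0,"x":0,"y":-0.1,"z":0.1,"fingers":1},{"wx":0,"wy":0,"wz":0,"x":0,"y":-0.1,"z":0.15,"fingers":1},{"wx":0,"wy":0,"wz":0,"x":0,"y":-0.1,"z":0.15,"fingers":1},{"wx":0,"wy":0,"wz":0,"x":0,"y":-0.1,"z":0.15,"fingers":1}]}}

```text
time: 18.7
tool_pos: [0.5584, 0.3033, 0.2721]
orientation: [-1.567, -0.004, -0.214]
contact_force: [0.6, 0.4, 0.7]
opening: 0.0001
```

```bash
python3 - <<'E'
from h import *
bedpos();Q[3]=.056;Q[4]=1.57
for c in("top","side"):
    p=imaging.read_camera(c);save(p,c+"9.png")
    for n in("keeper_tab","keeper_pivot","board_rear","board_foot"):print(c,n,np.round(pix(p,B2W(Q,model(Q,.024)[n])),1),[np.round(r["at"],1).tolist() for r in spotter.place_of(p,n)[:2]])
    cv2.imwrite("pics/%s9c.png"%c,cv2.resize(np.array(p["image"])[180:310,240:420,::-1],None,fx=2.2,fy=2.2,interpolation=cv2.INTER_CUBIC))
cv2.imwrite("pics/f9.png",np.hstack([cv2.imread("pics/top9c.png"),cv2.imread("pics/side9c.png")]))
E
```

```text
bed [-0.2016 -0.0553  0.2721] Fbed [-0.5  0.5  0.7]
top keeper_tab [270.6 309.6] []
top keeper_pivot [289.7 305.4] [[293.4, 302.3], [234.1, 251.9]]
top board_rear [246.9 304.8] [[248.0, 306.2]]
top board_foot [257.6 350.6] [[259.2, 350.9]]
side keeper_tab [254.2 346.8] [[256.3, 348.2]]
side keeper_pivot [274.8 353.6] [[274.8, 351.6], [278.3, 392.5]]
side board_rear [243.  327.5] [[244.1, 326.5]]
side board_foot [230.4 373.1] [[216.6, 263.1]]
```

View pics/f9.png

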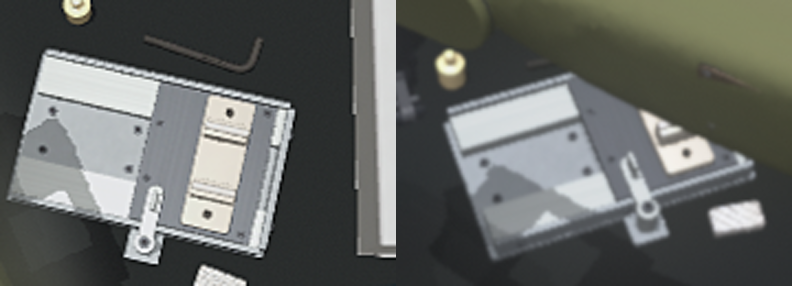

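Both views show the board docked with a gap to the end stop, the keeper square across it, and the other things where they were. I'm handing in.

```bash
python3 -c "
from station import arm
print(arm.state()['time'],arm.sign_off())"
```

```text
the job is handed in; nothing more can be done
19.2 None
```

The board is docked in its notches, the keeper is closed over it, and I handed the job in at 19.2 s.

- **Board:** I pushed it about 100 mm with the closed fingertips low on its rear edge, at about 5 N. It stopped at the notch position with a brief rise to about 12 N, and I backed off. I took the rise and stop as the drop into the notches, because I had no direct height reading.
- **Keeper:** I pushed it round by its tab at 1–2 N until it met its stop, with a peak of about 6.7 N, then moved clear.
- **Last checks:** The top and side pictures show the board level with the guides and a gap to the end stop. The keeper arm lies square across the board, having swung over freely, which it can only do when the board is down. The weight, jaw and hex key look unmoved; the screwdriver, micrometer and spanner were outside the final views, but the arm never went near them.
- **Disagreements:**
  - The final top-view check did not report the tab, though the side view put it within 3 px of where it should be.
  - The top-view pivot was about 5 px off the model.
  - One side-view reading of the board's front feet was a false hit on the weight.

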